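Stamp two jar lids on an x-y tray

ROBOT

A 7-joint arm with a two-finger parallel gripper is mounted at the origin on a cart in front of the work surface, level with it; the furniture and walls round the work are solid. World frame = base frame: x ahead of the robot, y to its left, z up, the work surface at z = 0. Lengths are in mm, angles in rad, forces in N, time in s.
With the tool pointing down it reaches from about 350 to 900 mm from the base axis. Payload 19.9 kg.
Tool frame: the origin (TCP) lies midway between the tips of the shut fingers; the grasp point (between the pads) lies robot.pinch_z behind it (robot.pinch_z is the distance from the TCP to the grasp point, in mm); z points along the fingers, y is the direction in which the jaws open and shut (so a half turn about z gives the same grasp; the last joint's range is limited). The gripper opens to 94 mm and grips with 3 to 60 N. Pads are 16 mm wide; open, the fingers measure 119 mm over their backs; the gripper's body (75 mm by 177 mm) begins 78 mm behind the grasp point.
Start: joints at [1.298, 0.417, -0.01, 1.614, 0.005, 1.111, -0.053], TCP at [142.968, -608.407, 205.425] pointing down, gripper open.
Joint ranges: [-2.81, 2.81], [-0.39, 2.02], [-1.27, 1.25], [0.06, 2.57], [-1.19, 4.33], [0.19, 2], [-2.82, 2.82]. Speed limits (rad/s): [1.89, 1.89, 2.39, 2.39, 3.01, 3.01, 3.01].

INTERFACE

Orientations are given as a unit quaternion [w, x, y, z].
In Python, from station import telemetry, imaging, job, finder, robot gives the robot as it stands.
- The arm moves only by the tool carry_out, never from a script. Its argument "series" is a list of rows, each an object of numbers: "tx", "ty", "tz": the shift along the tool's x, y, z in m; "spin": the turn about the tool's z in rad; "fingers": the finger opening in m, from 0 to 0.094. In form: [{"tx": .., "ty": .., "tz": .., "spin": .., "fingers": ..}, ...]. A call has 1 to 12 rows; each row shifts and turns the commanded pose from where the row before left it, along the tool's axes as they then stand; what a row does not reach is not made up. A row lasts 1/12 s, in which the tool goes at most 41.7 mm and 7.16 degrees, less where a joint would pass 70% of its speed; a pose out of reach is approached as far as the arm can. A call with a gripper value outside its range is refused whole. The fingers move at their own pace and stop on an object; "squeeze" is the grip in N (left out, the last holds). Time passes only in rows, so rows that do not move let the fingers close. It gives the time, the measured TCP pose, the force and the opening at its end, in the units of the state.
- telemetry.state(): the state, without advancing time (a new reading comes with each control period).
- imaging.capture(name): name is "side" or "top" or "wrist"; returns the picture (420x560x3 uint8, blue, green, red); there is no depth.
- imaging.calibration(name): a dict with "camera_matrix" (3x3 intrinsics, pixels), "rvec" (rotation vector, rad) and "tvec" (3), from world to camera coordinates, as OpenCV has them. Camera axes: x right, y down, z forward; pixel columns grow to the right and rows downward; lengths in mm; the calibration is good to about 2 mm. A picture is of the moment at which its call begins: read the wrist's pose just before it. calibration takes no time and is no camera call; for the wrist camera it gives the pose at the moment of the call.
- job.finish_job(): hands the job in, once; it reports no verdict.
Trained networks look in the newest picture that a camera, given by its name, has taken for a name from the list of things; names that differ only in an ending like _2 or _b are one class to them, and where a whole thing is asked for, a point or a joint stands for the part that bears it (a point fixed in the world has none). Each returns a list of dicts, best first, with "p" (0 to 1); they miss things now and then, are a little off and sometimes report something else, mostly with a low value. They report only what shows in the picture. A call takes as long as a camera call. They do not tell look-alikes from the thing itself.
- finder.find_in(camera, label): "extent" ([centre column, centre row, width, height] in pixels, round what is visible of it).
- finder.cut_out(camera, label): "pixels" (420x560 bool, what is visible of it) and "extent" ([centre column, centre row, width, height] in pixels, round what is visible of it).
The state is a dict: "clock": time; "qpos": joint angles; "joint_velocities": joint speeds; "tau": joint torques, N m; "eef_pos": TCP position; "tcp_rot": TCP orientation; "contact_force": force on the tool from outside, world axes, zero at the start; "ft_torque": the same for the moment, N m; "opening": opening from 0.0 (shut) to 1.0 (fully open).
Only numpy, scipy, OpenCV 4.12 (cv2) and the standard library are available. Lean on these libraries where they do the work, as an engineer would, in place of code of your own. Each camera call takes 0.05 s, during which the arm holds its last target.

TASK

Four jar lids lie in the sliding tray of the stamping stand. Slide the tray so that the red lid is centred under the stamp, press the stamp's knob down firmly onto it and let it rise, then do the same for the green lid. Never stamp a white lid or print off centre, leave the tray with the green lid centred under the raised stamp and every lid lying flat in its pocket, and leave the salt shaker and the lemon where they are.

Things in the scene. Friction and masses are not known exactly. Their poses are not given: they have to be found in the camera images.
- stand: Fixed stamping stand, dark steel base plate 255 x 150 x 12 mm on the worktop. Origin on the worktop exactly under the stamp's axis; its x axis points to the column at the back (a 26 mm rod 147 mm behind the stamp's axis), z up. A grey arm (underside 88 mm, top 106 mm above the worktop, 26 mm wide) runs from the column forward to the stamp and ends in a 38 mm round guide, 84 to 112 mm above the worktop, on the stamp's axis.
- cross (a joint): Slide of the whole tray along the stand's x axis, m, -0.045 to 0.045; 0 puts the tray's centre under the stamp in x, positive is away from the handle side, towards the column. Friction about 1.5 N, no spring: it stays where it is left.
- tray (a joint): Slide of the tray along the stand's y axis, m, -0.045 to 0.045, 0 puts the tray's centre under the stamp in y. Same friction, stays where it is left. Both slides move together when the handle is drawn diagonally; the tray cannot turn or lift.
- tray_center (a point): Centre of the upper face of the tray, 48 mm above the worktop. Tray: pale wooden plate 150 x 150 x 14 mm with four round pockets, 62 mm wide and 6 mm deep, centred 36 mm either way from its centre in x and y; axes as the stand's.
- tray_handle (a point): Centre of the top of the tray's handle: an upright black square post, 22 x 22 mm, with a small yellow cap, on the tray's front edge, 122 mm in front of the tray's centre (towards the stand's -x). Its top is 96 mm above the worktop and its free length below that is 50 mm, down to a flat bracket 26 mm wide. Its sides are parallel to the stand's axes; pinch it from above.
- stamp_face (a point): Centre of the underside of the stamp: a black rubber disc 34 mm wide on a plunger that moves only up and down; 70 mm above the worktop at rest, 15.5 mm above the lids' tops.
- stamp_knob (a point): Centre of the top of the stamp's blue round knob, 42 mm wide, 16 mm high, 152 mm above the worktop at rest. Push straight down on it.
- stamp (a joint): How far the stamp is pressed down, m: 0 up, meets a lid at 0.0155, hard stop at 0.018. A spring lifts it again when let go: 4.5 N at the start, about 8 N at the bottom; beyond that the push goes into the lid. Press it about 1 to 2 mm past first touch (knob top 135 mm above the worktop) for a sure print.
- lid_red: Red jar lid, 60 mm across and 12.5 mm high, lying in one of the tray's four pockets (any of them) with about 1 mm play each side. Origin at the centre of its underside, 42 mm above the worktop; its top is 54.5 mm above the worktop. 40 g, loose.
- lid_green: Green jar lid, as the red one, in another pocket.
- lid_white1: White jar lid, as the red one, in another pocket; not to be stamped.
- lid_white2: White jar lid, as the red one, in another pocket; not to be stamped.
- salt: Glass salt shaker with grey cap, 44 mm wide, 90 mm tall, loose; origin under its centre. Leave it alone.
- lemon: Yellow lemon, 83 x 58 x 58 mm, loose; origin under its centre. Leave it alone.
Things that resemble listed ones, but are neither listed nor needed, are in the scene too. There is more than one size of the lid_red; the job needs the middle-sized. There is more than one size of the lid_green; the job needs the smaller.

How it is judged (in metres and radians):
On the way, in this order (a step that is already met when the one before it is completed fails the run):
1. the red lid is stamped: the stamp presses on it with more than 2 N, within 5 mm of its centre (contact force between stamp and lid_red above 2 N and horizontal distance between stamp_face and lid_red below 0.005 m), for 0.05 s.
2. the stamp is up again (value of joint stamp below 0.003 m), for 0.05 s.
3. the green lid is stamped: the stamp presses on it with more than 2 N, within 5 mm of its centre (contact force between stamp and lid_green above 2 N and horizontal distance between stamp_face and lid_green below 0.005 m), for 0.05 s.
At the end, for the whole second after the job is handed in: The stamp is up (within 3 mm), the green lid is at rest within 6 mm of centre under it, and all four lids lie flat in their pockets (undersides at least 3 mm below the tray's face, tilt under 0.1 rad) (value of joint stamp below 0.003 m and horizontal distance between stamp_face and lid_green below 0.006 m and z of each of lid_red, lid_green, lid_white1, lid_white2 in the frame of tray_center below -0.003 m and angle between each of lid_red, lid_green, lid_white1, lid_white2's own z axis and vertical below 0.1 rad and linear speed of lid_green below 0.02 m/s); the robot touches nothing.
It fails at once if a white lid is stamped (over 1 N) (contact force between stamp and lid_white1 above 1 N or contact force between stamp and lid_white2 above 1 N).
It fails at once if the red or the green lid is pressed (over 1 N) more than 5 mm off its centre ((contact force between stamp and lid_red above 1 N and horizontal distance between stamp_face and lid_red above 0.005 m) or (contact force between stamp and lid_green above 1 N and horizontal distance between stamp_face and lid_green above 0.005 m)).
It fails at once if the salt shaker or the lemon is moved by more than 20 mm (distance of any of salt, lemon from where it was at the start of the episode above 0.02 m).
It also fails if it takes over 62 s, if anything falls off the work surface, if the arm or the gripper's body presses on something with over 40 N, if the wrist force passes 120 N, or if a joint passes its speed limit or range.

## Working session

There is one attempt and no reset: what is moved stays moved. The work goes in short steps, Python scripts to look and compute and a tool call to move; the robot and the scene stay as the last step left them, time stands still between calls to the robot, and variables do not carry over. Pictures are saved under pics/ and viewed, and the job is handed in when it is done.

Besides the shell and the picture viewer there is one more tool, called in YAML: its name, and indented under it one key for each argument. carry_out: Moves the arm, as the interface text tells. Its arguments: {"type":"object","properties":{"series":{"type":"array"},"squeeze":{"type":"number"}},"required":["series"]}

```bash
mkdir -p pics; ls; python3 - <<'E'
from station import telemetry, imaging, job, finder, robot
import cv2
print(telemetry.state()); print(robot.pinch_z)
for n in ("side","top","wrist"):
    im=imaging.capture(n); cv2.imwrite(f"pics/{n}0.png",im)
    print(n,imaging.calibration(n))
E
```

```text
pics
{'clock': 0.0, 'qpos': array([ 1.29847441,  0.41799492, -0.0103022 ,  1.61416821,  0.00469003,
        1.110721  , -0.05298073]), 'joint_velocities': array([ 9.35317440e-05,  5.34281056e-04, -1.08737475e-03, -8.31045563e-04,
        2.00504281e-03,  2.33303490e-03, -5.90621319e-04]), 'tau': array([-5.74646638e-04, -8.51265836e+01,  6.39358498e-01, -4.25991511e+01,
       -4.88439936e-02,  1.84814731e-02,  2.15214518e-04]), 'eef_pos': array([ 142.88710879, -608.0508102 ,  204.81473865]), 'tcp_rot': array([-6.23257891e-04,  9.93346059e-01,  1.15165987e-01, -1.14996724e-04]), 'contact_force': array([-0.03375209, -0.48750871, -0.48329778]), 'ft_torque': array([-0.02143337,  0.00367778,  0.05604623]), 'opening': 0.9969927208684942}
18.8
side {'camera_matrix': array([[439.65977732,   0.        , 279.00265506],
       [  0.        , 439.65977732, 210.39322792],
       [  0.        ,   0.        ,   1.        ]]), 'rvec': array([ 2.15047281, -0.53522804,  0.26873357]), 'tvec': array([-398.05086366,  375.69118853,  641.99616049])}
top {'camera_matrix': array([[386.92090503,   0.        , 279.51204917],
       [  0.        , 386.92090503, 209.12068582],
       [  0.        ,   0.        ,   1.        ]]), 'rvec': array([ 2.17130686, -2.16211789,  0.17743838]), 'tvec': array([226.94480711, 601.04003831, 882.98304102])}
wrist {'camera_matrix': array([[330.4361452 ,   0.        , 277.32535992],
       [  0.        , 330.4361452 , 210.41804273],
       [  0.        ,   0.        ,   1.        ]]), 'rvec': array([-2.27669833,  1.80534582,  0.26257354]), 'tvec': array([-624.15929636,  -28.99606339,  391.74905697])}
```

View pics/top0.png

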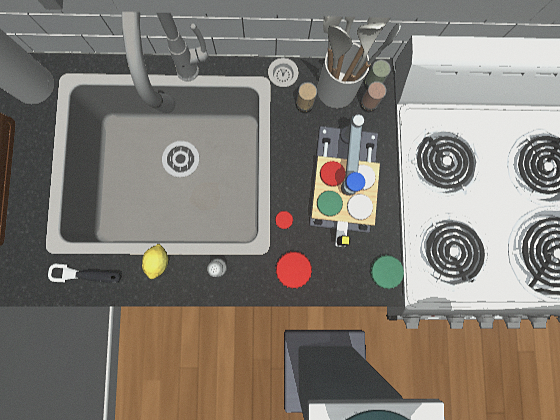

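View pics/side0.png

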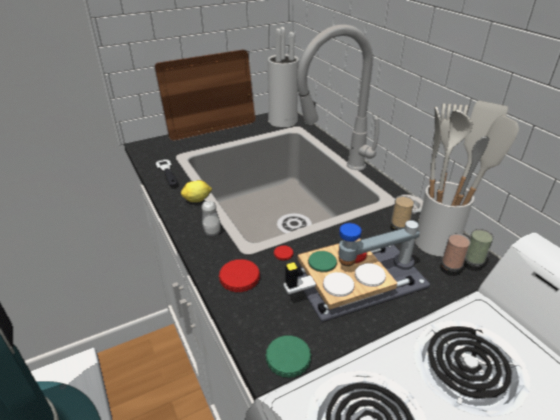

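View pics/wrist0.png

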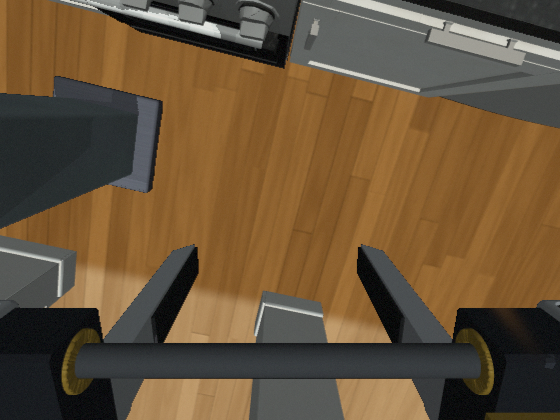

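```bash
cat > h.py <<'E'
import numpy as np, cv2
from station import telemetry, imaging, job, finder, robot
def cam(n):
    c=imaging.calibration(n); R,_=cv2.Rodrigues(c["rvec"]); return c["camera_matrix"],R,c["tvec"]
def unproj(c,uv,z):
    K,R,t=c; d=R.T@np.linalg.inv(K)@np.array([uv[0],uv[1],1.]); o=-R.T@t
    return o+d*(z-o[2])/d[2]
def proj(c,p):
    K,R,t=c; q=K@(R@np.asarray(p,float)+t); return q[:2]/q[2]
E
python3 - <<'E'
from h import *
for n in ("top","side"):
    im=imaging.capture(n); c=cam(n)
    print(n,"cam at",-c[1].T@c[2])
    cv2.imwrite(f"pics/{n}1z.png",cv2.resize(im[110:260,290:410] if n=="top" else im[210:330,270:440],None,fx=5 if n=="top" else 4.5,fy=5 if n=="top" else 4.5,interpolation=cv2.INTER_CUBIC) if n=="side" else cv2.resize(im[110:260,290:410],None,fx=4,fy=4,interpolation=cv2.INTER_CUBIC))
    for l,z in (("lid_red",54.5),("lid_green",54.5),("lid_white1",54.5),("stamp_knob",150),("tray_handle",96),("tray_center",48),("salt",45),("lemon",29),("stand",0)):
        for d in finder.cut_out(n,l)[:4]:
            m=d["pixels"]; ys,xs=np.nonzero(m); 
            if d["p"]<.2: continue
            u=(xs.mean(),ys.mean())
            print(l,round(d["p"],2),np.round(d["extent"],1),m.sum(),np.round(u,1),np.round(unproj(c,u,z),1))
E
```

```text
top cam at [478.20712206 257.32050903 947.3733308 ]
lid_red 0.77 [334.1 173.3  24.6  25. ] 532 [331.9 173.5] [683.5 106.1  54.5]
lid_red 0.66 [346.8 182.8  70.9 130.1] 4850 [345.4 176.2] [677.3  74.   54.5]
lid_red 0.65 [284.9 221.4  13.7  13.9] 234 [283.4 219.9] [572.4 221.   54.5]
lid_green 0.81 [330.8 203.8  28.4  27.5] 551 [329.3 203.2] [612.5 113.4  54.5]
lid_green 0.64 [345.3 203.7  67.8  86.7] 1987 [343.3 200.3] [619.4  80.3  54.5]
lid_white1 0.8 [359.9 208.9  24.9  28.9] 558 [358.9 206.9] [604.   43.7  54.5]
lid_white1 0.73 [367.7 177.9  16.   22.9] 284 [366.7 175.6] [679.3  23.3  54.5]
stamp_knob 0.54 [355.5 184.3  16.4  15.4] 307 [354.9 182. ] [643.7  73.7 150. ]
tray_handle 0.76 [344.4 203.8  71.7  90. ] 1861 [343.5 201.8] [609.5  88.   96. ]
tray_center 0.64 [347.7 200.4  71.4  88.6] 1994 [343.8 201.2] [618.3  77.7  48. ]
salt 0.57 [217.2 267.2  18.   15.1] 271 [216.7 267.3] [463.2 373.8  45. ]
salt 0.23 [361.4 208.7  29.5  27.4] 485 [359.6 206.6] [606.1  39.8  45. ]
lemon 0.95 [153.9 260.4  26.1  36.3] 640 [154.5 260.7] [478.  520.6  29. ]
stand 0.81 [347.1 181.1  67.3 1
[... 345 characters left out ...]
0.59 [322.4 261.8  29.7  22.4] 490 [322.5 261.4] [609.9 107.3  54.5]
lid_white1 0.71 [370.8 273.3  26.8  22.4] 542 [370.5 274.8] [673.8  28.9  54.5]
lid_white1 0.7 [338.6 284.9  31.8  25.1] 633 [338.5 284.6] [601.8  36.5  54.5]
stamp_knob 0.74 [351.  245.5  20.3  47.7] 475 [349.  238.9] [626.9  51.6 150. ]
stamp_knob 0.58 [323.6 262.4  27.2  18.9] 494 [323.  261.7] [550.   21.7 150. ]
tray_handle 0.88 [343.4 277.  110.9  67.4] 2536 [335.4 279.6] [578.2  17.7  96. ]
tray_center 0.64 [341.3 277.2 113.2  61.7] 2540 [335.4 278.9] [609.2  57.5  48. ]
salt 0.75 [211.9 218.6  14.9  29.6] 533 [210.9 218.6] [460.9 367.4  45. ]
lemon 0.78 [198.2 191.3  31.1  22.2] 501 [196.1 190.9] [475.8 522.2  29. ]
```

```bash
python3 - <<'E'
from h import *
from scipy.optimize import least_squares
def blobs(im,name):
    h=cv2.cvtColor(im,cv2.COLOR_BGR2HSV)
    R={"yellow":((22,150,120),(35,255,255)),"blue":((105,150,80),(125,255,255)),"green":((60,80,40),(90,255,200)),"red":((0,150,80),(8,255,255))}[name]
    m=cv2.inRange(h,*map(np.array,R))
    n,l,s,c=cv2.connectedComponentsWithStats(m)
    return [(s[i,4],s[i,:4].tolist(),np.round(c[i],1).tolist()) for i in range(1,n) if s[i,4]>12]
for n in("top","side"):
    im=imaging.capture(n);c=cam(n)
    for k in("yellow","blue","green","red"):
        print(n,k,blobs(im,k))
E
```

```text
top yellow [(np.int32(15), [144, 248, 7, 8], [146.5, 251.5]), (np.int32(13), [143, 268, 9, 7], [146.5, 271.8]), (np.int32(16), [153, 272, 6, 6], [155.2, 274.2])]
top blue [(np.int32(267), [347, 172, 18, 19], [355.3, 181.3])]
top green [(np.int32(482), [317, 191, 25, 25], [329.3, 202.8]), (np.int32(829), [371, 256, 33, 33], [387.1, 271.7])]
top red [(np.int32(435), [320, 161, 25, 25], [331.8, 173.1]), (np.int32(249), [275, 211, 18, 18], [283.7, 219.6]), (np.int32(1009), [276, 252, 36, 36], [293.4, 269.6])]
side yellow [(np.int32(52), [199, 181, 12, 10], [205.0, 185.8]), (np.int32(107), [181, 182, 11, 16], [186.5, 190.7]), (np.int32(58), [287, 263, 10, 7], [291.5, 266.1])]
side blue [(np.int32(315), [340, 223, 21, 18], [349.7, 231.3])]
side green [(np.int32(401), [309, 252, 27, 19], [322.1, 261.0]), (np.int32(1492), [266, 335, 45, 42], [287.9, 355.8]), (np.int32(89), [0, 357, 15, 19], [6.0, 366.3]), (np.int32(33), [12, 373, 11, 12], [17.7, 379.6]), (np.int32(118), [12, 379, 23, 26], [22.3, 391.4]), (np.int32(35), [0, 385, 8, 11], [2.9, 390.0])]
side red [(np.int32(230), [274, 245, 19, 15], [283.1, 252.3]), (np.int32(71), [355, 253, 12, 10], [360.4, 257.6]), (np.int32(1040), [219, 259, 41, 33], [238.8, 275.0])]
```

View pics/top1z.png

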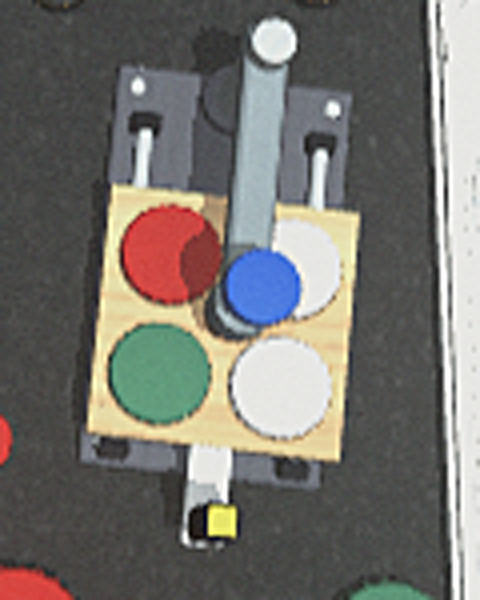

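View pics/side1z.png

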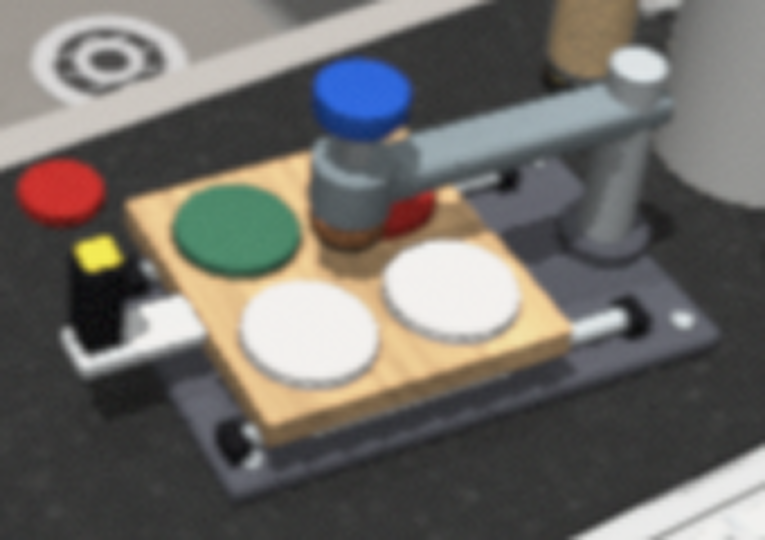

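```bash
cat > fit.py <<'E'
from h import *
from scipy.optimize import least_squares
ob={"top":{"cap":(345.0,239.9),"knob":(355.3,181.3),"g":(329.4,202.8),"wb":(359.9,206.5),"r":(332.4,173.1),"tl":(290+112/4-.4,110+185/4-.4),"tr":(290+359/4-.4,110+212/4-.4),"bl":(290+88/4-.4,110+430/4-.4),"br":(290+341/4-.4,110+460/4-.4)},
"side":{"cap":(291.5,266.1),"knobt":(270+362/4.5-.4,210+88/4.5-.4),"g":(322.2,260.6),"wb":(270+310/4.5-.4,210+331/4.5-.4),"wt":(270+452/4.5-.4,210+290/4.5-.4)}}
C={n:cam(n) for n in ob}
def model(p):
    X,Y,a,c,t=p[:5]; ca,sa=np.cos(a),np.sin(a)
    W=lambda x,y,z:np.array([X+ca*x-sa*y,Y+sa*x+ca*y,z])
    return {"cap":W(c-122,t,96),"knob":W(0,0,149),"knobt":W(0,0,152),"g":W(c-36,t+36,54.5),"wb":W(c-36,t-36,54.5),"r":W(c+36,t+36,54.5),"wt":W(c+36,t-36,54.5),
     "tl":W(c+75,t+75,48),"tr":W(c+75,t-75,48),"bl":W(c-75,t+75,48),"br":W(c-75,t-75,48)}
def res(p,ns,show=False):
    m=model(p); r=[]
    for n in ns:
        for k,v in ob[n].items():
            e=proj(C[n],m[k])-v; r+=list(e)
            if show: print(n,k,np.round(e,1))
    return np.array(r)
for ns in(["top"],["side"],["top","side"]):
    s=least_squares(res,[650,75,-.1,0,0],args=(ns,),loss="soft_l1"); print(ns,np.round(s.x,3)); 
    print("handle",model(s.x)["cap"],"green",model(s.x)["g"]);
res(s.x,ns,True)
E
python3 fit.py
```

```text
['top'] [ 6.4542e+02  7.2620e+01 -1.0800e-01  1.5900e-01  1.0900e-01]
handle [524.30233548  85.8807715   96.        ] green [613.68587913 112.38703725  54.5       ]
['side'] [ 6.44047e+02  7.28220e+01 -1.25000e-01 -1.14000e-01 -1.81500e+00]
handle [522.65597439  86.20612367  96.        ] green [612.46501648 111.23282857  54.5       ]
['top', 'side'] [ 6.44751e+02  7.28670e+01 -1.11000e-01  2.88000e-01 -2.82000e-01]
handle [523.75966992  86.09819539  96.        ] green [613.22462002 112.32838229  54.5       ]
top cap [0.2 0.3]
top knob [-0.1  0.3]
top g [0.3 0.1]
top wb [ 0.2 -0.1]
top r [ 0.2 -0.1]
top tl [-0.  0.]
top tr [0.1 0.7]
top bl [-0.4  0.6]
top br [-0.4  0.5]
side cap [0.2 0.5]
side knobt [ 0.3 -0.1]
side g [ 0.4 -1.1]
side wb [ 0.2 -0.6]
side wt [ 0.4 -1. ]
```

carry_out:
  series:
    - {"spin":0.114}
    - {"spin":0.114}
    - {"spin":0.113}
    - {"tx":0.0126,"ty":-0.0305}
    - {"tx":0.0126,"ty":-0.0305}
    - {"tx":0.0126,"ty":-0.0305}
    - {"tx":0.0126,"ty":-0.0305}
    - {"tx":0.0126,"ty":-0.0305}
    - {"tx":0.0126,"ty":-0.0305}
    - {"tx":0.0126,"ty":-0.0305}
    - {"tx":0.0126,"ty":-0.0305}
    - {"tx":0.0126,"ty":-0.0305}

```text
invalid input
```

carry_out:
  series:
    - {"tx":0.0126,"ty":-0.0305}
    - {"tx":0.0126,"ty":-0.0305}
    - {"tx":0.0126,"ty":-0.0305}
    - {"tx":0.0126,"ty":-0.0305}
    - {"tx":0.0126,"ty":-0.0305}
    - {"tx":0.0126,"ty":-0.0305}
    - {"tx":0.0126,"ty":-0.0305}
    - {"tx":0.0126,"ty":-0.0305}
    - {"tx":0.0126,"ty":-0.0305}
    - {"tx":0.0126,"ty":-0.0305}
    - {"tx":0.0126,"ty":-0.0305}
    - {"tx":0.0126,"ty":-0.0305}

```text
invalid input
```

carry_out:
  series:
    - {"tx":0.0126,"ty":-0.0305}
    - {"tx":0.0126,"ty":-0.0305}
    - {"tx":0.0126,"ty":-0.0305}
    - {"fingers":0.06}
    - {"fingers":0.06}

```text
invalid input
```

carry_out:
  series:
    - {"tx":0,"ty":0,"tz":0,"spin":0.114,"fingers":0.094}

```text
clock: 1.33
eef_pos: [142.9, -608.4, 205.4]
tcp_rot: [-0.0, 0.998, 0.06, 0.0]
contact_force: [0.1, -0.3, 0.0]
opening: 1.0
```

carry_out:
  series:
    - {"tx":0,"ty":0,"tz":0,"spin":0.114,"fingers":0.094}
    - {"tx":0,"ty":0,"tz":0,"spin":0.113,"fingers":0.094}
    - {"tx":0.0126,"ty":-0.0305,"tz":0,"spin":0,"fingers":0.07}
    - {"tx":0.0126,"ty":-0.0305,"tz":0,"spin":0,"fingers":0.07}
    - {"tx":0.0126,"ty":-0.0305,"tz":0,"spin":0,"fingers":0.07}
    - {"tx":0.0126,"ty":-0.0305,"tz":0,"spin":0,"fingers":0.07}
    - {"tx":0.0126,"ty":-0.0305,"tz":0,"spin":0,"fingers":0.07}
    - {"tx":0.0126,"ty":-0.0305,"tz":0,"spin":0,"fingers":0.07}
    - {"tx":0.0126,"ty":-0.0305,"tz":0,"spin":0,"fingers":0.07}
    - {"tx":0.0126,"ty":-0.0305,"tz":0,"spin":0,"fingers":0.07}
    - {"tx":0.0126,"ty":-0.0305,"tz":0,"spin":0,"fingers":0.07}

```text
clock: 2.25
eef_pos: [286.4, -346.6, 205.6]
tcp_rot: [0.0, 0.998, -0.055, 0.0]
contact_force: [0.2, -0.2, -0.8]
opening: 0.743
```

carry_out:
  series:
    - {"tx":0.0126,"ty":-0.0305,"tz":0,"spin":0,"fingers":0.07}
    - {"tx":0.0126,"ty":-0.0305,"tz":0,"spin":0,"fingers":0.07}
    - {"tx":0.0126,"ty":-0.0305,"tz":0,"spin":0,"fingers":0.07}
    - {"tx":0.0126,"ty":-0.0305,"tz":0,"spin":0,"fingers":0.07}
    - {"tx":0.0126,"ty":-0.0305,"tz":0,"spin":0,"fingers":0.07}
    - {"tx":0.0126,"ty":-0.0305,"tz":0,"spin":0,"fingers":0.07}
    - {"tx":0.0126,"ty":-0.0305,"tz":0,"spin":0,"fingers":0.07}
    - {"tx":0.0126,"ty":-0.0305,"tz":0,"spin":0,"fingers":0.07}
    - {"tx":0.0126,"ty":-0.0305,"tz":0,"spin":0,"fingers":0.07}
    - {"tx":0.0126,"ty":-0.0305,"tz":0,"spin":0,"fingers":0.07}
    - {"tx":0.0126,"ty":-0.0305,"tz":0,"spin":0,"fingers":0.07}
    - {"tx":0.0126,"ty":-0.0305,"tz":0,"spin":0,"fingers":0.07}

```text
clock: 3.25
eef_pos: [477.0, 0.6, 205.7]
tcp_rot: [0.0, 0.998, -0.055, 0.0]
contact_force: [0.6, -0.8, 0.4]
opening: 0.741
```

carry_out:
  series:
    - {"tx":0.0126,"ty":-0.0305,"tz":0,"spin":0,"fingers":0.07}
    - {"tx":0.0126,"ty":-0.0305,"tz":0,"spin":0,"fingers":0.07}
    - {"tx":0.0126,"ty":-0.0305,"tz":0,"spin":0,"fingers":0.07}
    - {"tx":0,"ty":0,"tz":0.02,"spin":0,"fingers":0.07}
    - {"tx":0,"ty":0,"tz":0.02,"spin":0,"fingers":0.07}
    - {"tx":0,"ty":0,"tz":0,"spin":0,"fingers":0.07}

```text
clock: 3.75
eef_pos: [522.5, 86.0, 162.4]
tcp_rot: [0.0, 0.999, -0.055, -0.002]
contact_force: [-0.4, -0.1, -1.1]
opening: 0.745
```

Over the handle. A wrist picture to check the alignment.

```bash
cat > w.py <<'E'
import sys
from h import *
from fit import model
print(telemetry.state()["eef_pos"],telemetry.state()["tcp_rot"])
c=cam("wrist"); im=imaging.capture("wrist")
m=model([644.75,72.87,-.111,.3,-.3])
for k in("cap","g","r","wb","wt","knobt","tl","bl"):
    u=proj(c,m[k]); print(k,np.round(u,1)); cv2.drawMarker(im,(int(round(u[0])),int(round(u[1]))),(255,0,255),0,10,1)
cv2.imwrite(f"pics/{sys.argv[1]}.png",im)
E
python3 w.py wr1 | tail -9
```

```text
[522.46998349  85.96756411 162.4126776 ] [ 2.04022343e-04  9.98501710e-01 -5.46747903e-02 -2.22746648e-03]
cap [277.2 221.1]
g [233.6 106.1]
r [230.1   7. ]
wb [320.9 106.2]
wt [324.6   7.1]
knobt [276.8  30.1]
tl [176.9 -49.7]
bl [191.8 152.8]
```

View pics/wr1.png

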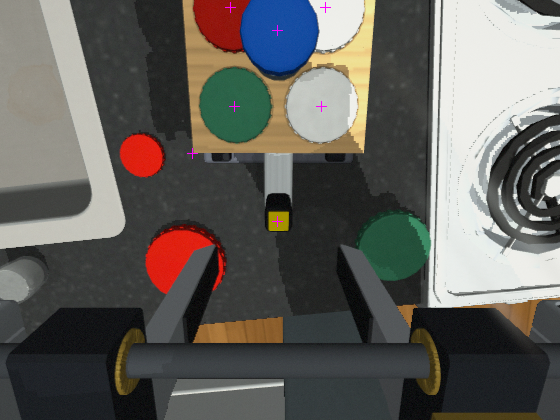

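carry_out:
  series:
    - {"tx":0,"ty":0,"tz":0.02,"spin":0,"fingers":0.07}
    - {"tx":0,"ty":0,"tz":0.02,"spin":0,"fingers":0.07}
    - {"tx":0,"ty":0,"tz":0.02,"spin":0,"fingers":0.07}
    - {"tx":0,"ty":0,"tz":0.02,"spin":0,"fingers":0.07}
    - {"tx":0,"ty":0,"tz":0.015,"spin":0,"fingers":0.07}
    - {"tx":0,"ty":0,"tz":0.01,"spin":0,"fingers":0.07}
    - {"tx":0,"ty":0,"tz":0,"spin":0,"fingers":0.07}
    - {"tx":0,"ty":0,"tz":0,"spin":0,"fingers":0.07}

```text
clock: 4.47
eef_pos: [524.5, 85.8, 61.3]
tcp_rot: [-0.0, 0.998, -0.055, 0.0]
contact_force: [0.5, -0.5, -0.0]
opening: 0.747
```

carry_out:
  series:
    - {"tx":0,"ty":0,"tz":0,"spin":0,"fingers":0.04}
    - {"tx":0,"ty":0,"tz":0,"spin":0,"fingers":0.02}
    - {"tx":0,"ty":0,"tz":0,"spin":0,"fingers":0.0}
    - {"tx":0,"ty":0,"tz":0,"spin":0,"fingers":0.0}
    - {"tx":0,"ty":0,"tz":0,"spin":0,"fingers":0.0}
    - {"tx":0,"ty":0,"tz":0,"spin":0,"fingers":0.0}
    - {"tx":0,"ty":0,"tz":0,"spin":0,"fingers":0.0}
    - {"tx":0,"ty":0,"tz":0,"spin":0,"fingers":0.0}
  squeeze: 25

```text
clock: 5.13
eef_pos: [524.0, 85.9, 60.5]
tcp_rot: [0.0, 0.998, -0.055, -0.0]
contact_force: [0.1, 1.2, 0.5]
opening: 0.227
```

carry_out:
  series:
    - {"tx":-0.006,"ty":0.006,"tz":0,"spin":0,"fingers":0.0}
    - {"tx":-0.006,"ty":0.006,"tz":0,"spin":0,"fingers":0.0}
    - {"tx":-0.006,"ty":0.006,"tz":0,"spin":0,"fingers":0.0}
    - {"tx":-0.006,"ty":0.006,"tz":0,"spin":0,"fingers":0.0}
    - {"tx":-0.006,"ty":0.006,"tz":0,"spin":0,"fingers":0.0}
    - {"tx":-0.006,"ty":0.006,"tz":0,"spin":0,"fingers":0.0}
    - {"tx":0,"ty":0,"tz":0,"spin":0,"fingers":0.0}
    - {"tx":0,"ty":0,"tz":0,"spin":0,"fingers":0.0}
    - {"tx":0,"ty":0,"tz":0,"spin":0,"fingers":0.0}

```text
clock: 5.88
eef_pos: [484.2, 53.8, 60.5]
tcp_rot: [0.0, 0.998, -0.055, -0.0]
contact_force: [-1.8, -1.1, 2.3]
opening: 0.235
```

```bash
cat > look.py <<'E'
import sys
from h import *
tag=sys.argv[1]
print(telemetry.state()["clock"],telemetry.state()["eef_pos"],telemetry.state()["contact_force"])
im=imaging.capture("top"); cv2.imwrite(f"pics/top{tag}.png",cv2.resize(im[110:260,290:410],None,fx=4,fy=4,interpolation=cv2.INTER_CUBIC)); 
im2=imaging.capture("side"); cv2.imwrite(f"pics/side{tag}.png",cv2.resize(im2[210:330,250:440],None,fx=4,fy=4,interpolation=cv2.INTER_CUBIC)); cv2.imwrite(f"pics/wrist{tag}.png",imaging.capture("wrist"))
E
python3 look.py 2
```

```text
5.8833 [484.16392095  53.8332044   60.4629223 ] [-1.8270386  -1.06209633  2.28078937]
```

View pics/top2.png

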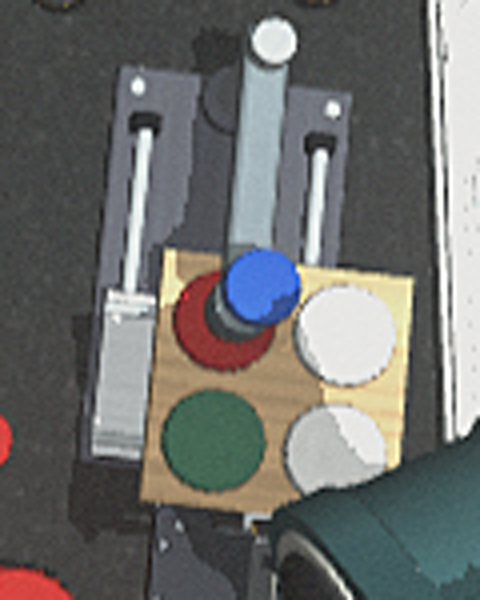

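View pics/side2.png

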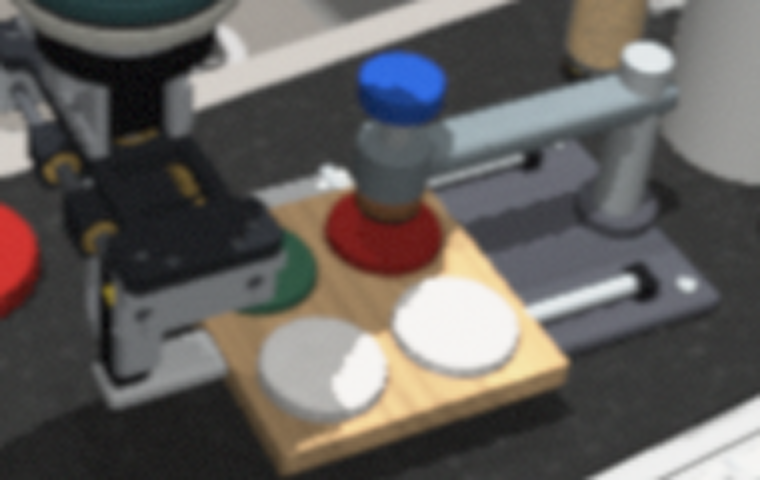

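View pics/wrist2.png

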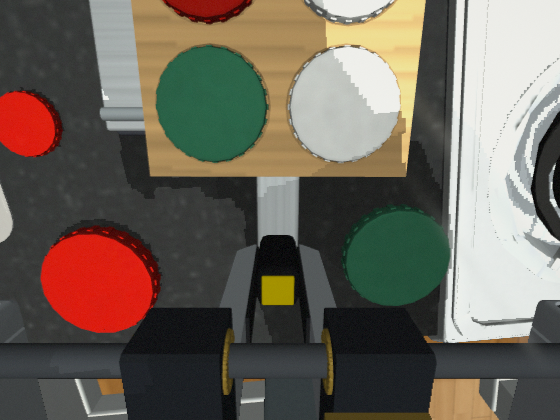

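```bash
cat > refit.py <<'E'
from h import *
from fit import model,C
from scipy.optimize import least_squares
def run(obs,stand=(644.75,72.87,-.111)):
    def res(p):
        m=model([*stand,*p]); return np.concatenate([proj(C[n],m[k])-v for (n,k,v) in obs])
    s=least_squares(res,[0,0],loss="soft_l1"); print(np.round(s.x,2),np.round(res(s.x).reshape(-1,2),1).tolist()); return s.x
T=lambda u,v:(290+u/4-.4,110+v/4-.4)
S=lambda u,v:(250+u/4-.4,210+v/4-.4)
E
python3 - <<'E' | tail -3
from refit import *
t=[("top",k,T(*v)) for k,v in dict(g=(213,440),wt=(346,334),r=(224.5,320),tl=(163,249),tr=(413,278),bl=(142,497)).items()]
s=[("side",k,S(*v)) for k,v in dict(wb=(323,367),wt=(456,325),r=(384,232)).items()]
run(t);run(s);run(t+s)
E
```

```text
[-35.02 -35.16] [[0.3, -0.1], [-0.0, -0.2], [0.1, -0.3], [0.3, 0.1], [-0.1, 0.2], [-0.6, 0.5]]
[-37.67 -38.28] [[-0.1, 0.2], [0.0, 0.3], [0.1, -0.6]]
[-35.71 -35.77] [[0.5, 0.2], [0.2, 0.1], [0.4, 0.0], [0.5, 0.4], [0.1, 0.5], [-0.4, 0.8], [0.2, -1.0], [0.3, -0.9], [0.4, -1.6]]
```

carry_out:
  series:
    - {"tx":0,"ty":0,"tz":0,"spin":0,"fingers":0.03}
    - {"tx":0,"ty":0,"tz":0,"spin":0,"fingers":0.05}
    - {"tx":0,"ty":0,"tz":0,"spin":0,"fingers":0.05}
    - {"tx":0,"ty":0,"tz":0,"spin":0,"fingers":0.05}
    - {"tx":0,"ty":0,"tz":-0.02,"spin":0,"fingers":0.05}
    - {"tx":0,"ty":0,"tz":-0.03,"spin":0,"fingers":0.05}
    - {"tx":0,"ty":0,"tz":-0.03,"spin":0,"fingers":0.05}
    - {"tx":0,"ty":0,"tz":-0.03,"spin":0,"fingers":0.05}
    - {"tx":0,"ty":0,"tz":-0.02,"spin":0,"fingers":0.05}
    - {"tx":0,"ty":0,"tz":0,"spin":0,"fingers":0.0}
    - {"tx":0,"ty":0,"tz":0,"spin":0,"fingers":0.0}

```text
clock: 6.95
eef_pos: [484.8, 54.0, 191.2]
tcp_rot: [0.0, 0.998, -0.055, 0.001]
contact_force: [-0.4, -0.5, -1.2]
opening: 0.424
```

```bash
python3 look.py 3
```

```text
6.95 [484.79392414  54.02404885 191.19272644] [-0.35835752 -0.4999491  -1.18652513]
```

View pics/top3.png

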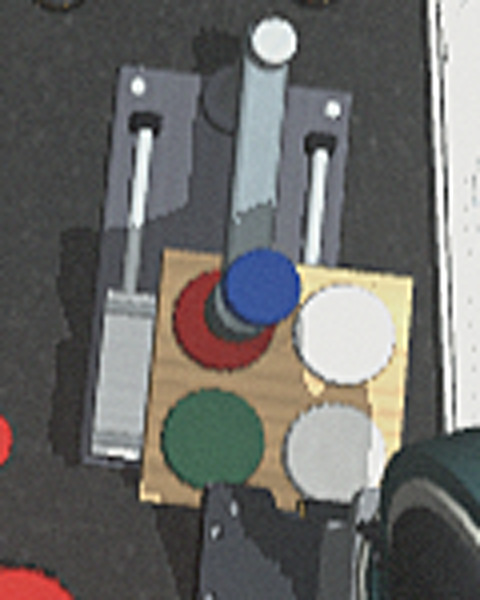

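View pics/wrist3.png

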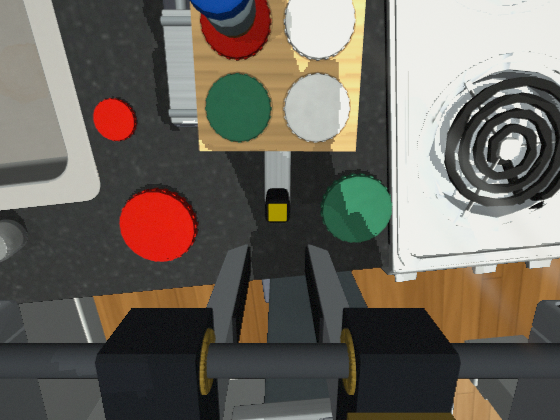

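```bash
python3 - <<'E' | tail -8
from refit import *
C["wrist"]=cam("wrist")
m=model([644.75,72.87,-.111,-35.8,-36])
for k,v in dict(cap=(277.5,212),g=(238.5,107),wb=(317.5,107)).items(): print(k,np.round(proj(C["wrist"],m[k]),1),v)
o=[("wrist",k,v) for k,v in dict(cap=(277.5,212),g=(238.5,107),wb=(317.5,107)).items()]
run(o)
E
```

```text
side knobt [ 0.3 -0.1]
side g [ 0.4 -1.1]
side wb [ 0.2 -0.6]
side wt [ 0.4 -1. ]
cap [276.9 212.6] (277.5, 212)
g [237.1 108.4] (238.5, 107)
wb [316.7 108.4] (317.5, 107)
[-34.8  -36.81] [[0.3, -0.5], [-0.5, 0.2], [0.1, 0.2]]
```

carry_out:
  series:
    - {"tx":0.022,"ty":-0.0056,"tz":0,"spin":0,"fingers":0.0}
    - {"tx":0.025,"ty":-0.006,"tz":0,"spin":0,"fingers":0.0}
    - {"tx":0.03,"ty":-0.007,"tz":0,"spin":0,"fingers":0.0}
    - {"tx":0.03,"ty":-0.007,"tz":0,"spin":0,"fingers":0.0}
    - {"tx":0.03,"ty":-0.007,"tz":0,"spin":0,"fingers":0.0}
    - {"tx":0.02,"ty":-0.004,"tz":0,"spin":0,"fingers":0.0}
    - {"tx":0,"ty":0,"tz":0.02,"spin":0,"fingers":0.0}
    - {"tx":0,"ty":0,"tz":0.01,"spin":0,"fingers":0.0}
    - {"tx":0,"ty":0,"tz":0,"spin":0,"fingers":0.0}

```text
clock: 7.85
eef_pos: [642.4, 73.0, 156.8]
tcp_rot: [0.0, 0.998, -0.055, -0.003]
contact_force: [-0.4, -0.1, 0.1]
opening: 0.003
```

```bash
python3 look.py 4
```

```text
7.85 [642.39614235  73.04232348 156.7711835 ] [-0.43567668 -0.11937027  0.07006165]
```

View pics/side4.png

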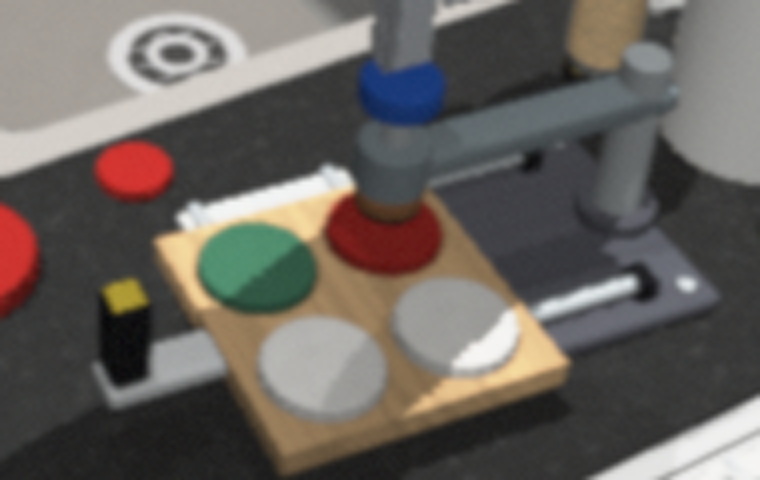

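View pics/wrist4.png

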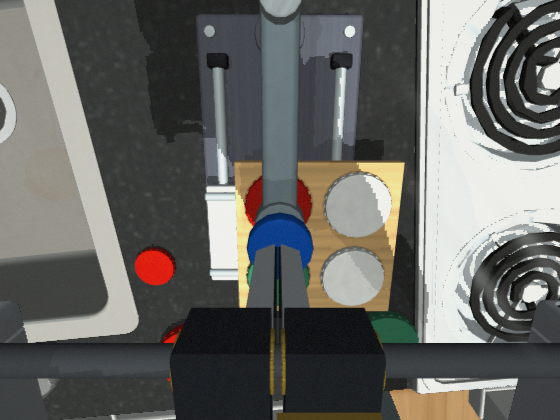

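carry_out:
  series:
    - {"tx":0,"ty":0,"tz":0.006,"spin":0,"fingers":0.0}
    - {"tx":0,"ty":0,"tz":0.006,"spin":0,"fingers":0.0}
    - {"tx":0,"ty":0,"tz":0.006,"spin":0,"fingers":0.0}
    - {"tx":0,"ty":0,"tz":0.003,"spin":0,"fingers":0.0}
    - {"tx":0,"ty":0,"tz":0,"spin":0,"fingers":0.0}
    - {"tx":0,"ty":0,"tz":0,"spin":0,"fingers":0.0}

```text
clock: 8.5
eef_pos: [644.7, 73.2, 139.7]
tcp_rot: [-0.0, 0.998, -0.055, 0.0]
contact_force: [2.5, -0.1, 5.4]
opening: 0.003
```

carry_out:
  series:
    - {"tx":0,"ty":0,"tz":0.002,"spin":0,"fingers":0.0}
    - {"tx":0,"ty":0,"tz":0.002,"spin":0,"fingers":0.0}
    - {"tx":0,"ty":0,"tz":0.001,"spin":0,"fingers":0.0}
    - {"tx":0,"ty":0,"tz":0,"spin":0,"fingers":0.0}
    - {"tx":0,"ty":0,"tz":0,"spin":0,"fingers":0.0}

```text
clock: 8.92
eef_pos: [645.0, 73.2, 136.5]
tcp_rot: [0.0, 0.998, -0.055, 0.001]
contact_force: [-6.0, -1.8, 26.8]
opening: 0.002
```

carry_out:
  series:
    - {"tx":0,"ty":0,"tz":0,"spin":0,"fingers":0.0}
    - {"tx":0,"ty":0,"tz":-0.006,"spin":0,"fingers":0.0}
    - {"tx":0,"ty":0,"tz":-0.01,"spin":0,"fingers":0.0}
    - {"tx":0,"ty":0,"tz":-0.02,"spin":0,"fingers":0.0}
    - {"tx":0,"ty":0,"tz":-0.02,"spin":0,"fingers":0.0}
    - {"tx":0,"ty":0,"tz":0,"spin":0,"fingers":0.0}

```text
clock: 9.42
eef_pos: [645.4, 73.6, 194.2]
tcp_rot: [-0.0, 0.998, -0.055, 0.002]
contact_force: [0.0, 0.7, -0.1]
opening: 0.007
```

```bash
python3 look.py 5
```

```text
9.4167 [645.44301801  73.59584213 194.22284529] [ 0.02148276  0.71973267 -0.10990473]
```

View pics/side5.png

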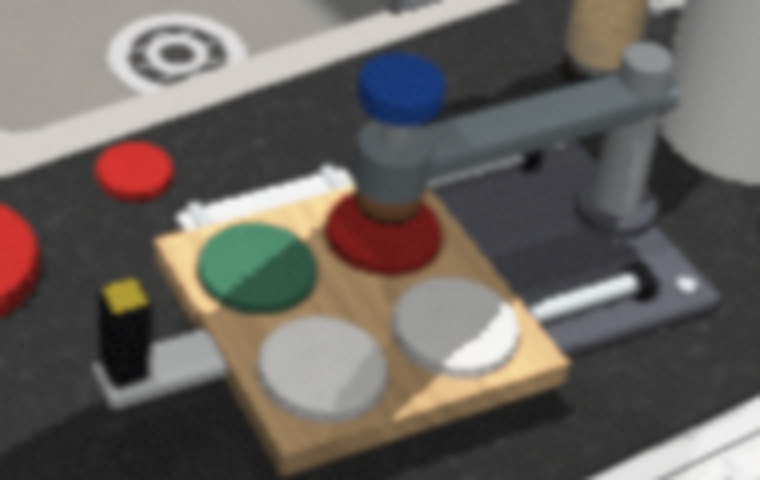

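The stamp is up again and the lids are flat. Back to the handle.

carry_out:
  series:
    - {"tx":-0.02,"ty":0.004,"tz":0,"spin":0,"fingers":0.0}
    - {"tx":-0.03,"ty":0.007,"tz":0,"spin":0,"fingers":0.0}
    - {"tx":-0.03,"ty":0.007,"tz":0,"spin":0,"fingers":0.03}
    - {"tx":-0.03,"ty":0.007,"tz":0,"spin":0,"fingers":0.06}
    - {"tx":-0.025,"ty":0.006,"tz":0,"spin":0,"fingers":0.07}
    - {"tx":-0.022,"ty":0.0056,"tz":0,"spin":0,"fingers":0.07}
    - {"tx":0,"ty":0,"tz":0.03,"spin":0,"fingers":0.07}
    - {"tx":0,"ty":0,"tz":0.02,"spin":0,"fingers":0.07}
    - {"tx":0,"ty":0,"tz":0,"spin":0,"fingers":0.07}
    - {"tx":0,"ty":0,"tz":0,"spin":0,"fingers":0.07}

```text
clock: 10.4
eef_pos: [483.5, 54.1, 139.8]
tcp_rot: [-0.0, 0.998, -0.055, -0.001]
contact_force: [0.0, 0.2, 0.7]
opening: 0.533
```

```bash
python3 look.py 6
```

```text
10.4 [483.50816917  54.0892771  139.82922222] [0.02638946 0.24633421 0.7071512 ]
```

View pics/wrist6.png

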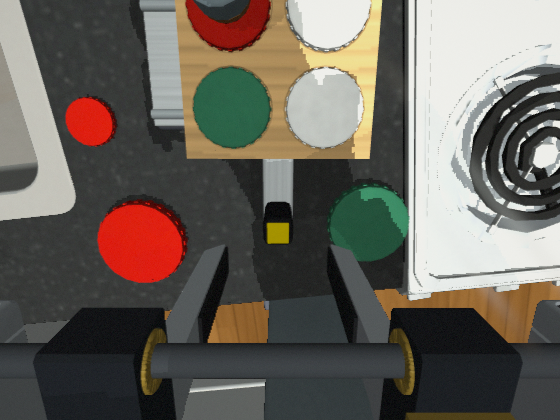

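carry_out:
  series:
    - {"tx":0,"ty":0,"tz":0.025,"spin":0,"fingers":0.06}
    - {"tx":0,"ty":0,"tz":0.025,"spin":0,"fingers":0.06}
    - {"tx":0,"ty":0,"tz":0.02,"spin":0,"fingers":0.06}
    - {"tx":0,"ty":0,"tz":0.01,"spin":0,"fingers":0.06}
    - {"tx":0,"ty":0,"tz":0,"spin":0,"fingers":0.06}
    - {"tx":0,"ty":0,"tz":0,"spin":0,"fingers":0.04}
    - {"tx":0,"ty":0,"tz":0,"spin":0,"fingers":0.02}
    - {"tx":0,"ty":0,"tz":0,"spin":0,"fingers":0.0}
    - {"tx":0,"ty":0,"tz":0,"spin":0,"fingers":0.0}
    - {"tx":0,"ty":0,"tz":0,"spin":0,"fingers":0.0}
    - {"tx":0,"ty":0,"tz":0,"spin":0,"fingers":0.0}
    - {"tx":0,"ty":0,"tz":0,"spin":0,"fingers":0.0}

```text
clock: 11.55
eef_pos: [484.5, 54.1, 60.7]
tcp_rot: [-0.0, 0.998, -0.055, 0.0]
contact_force: [-1.7, -0.1, 3.9]
opening: 0.238
```

carry_out:
  series:
    - {"tx":0.006,"ty":0,"tz":0,"spin":0,"fingers":0.0}
    - {"tx":0.008,"ty":0,"tz":0,"spin":0,"fingers":0.0}
    - {"tx":0.009,"ty":0,"tz":0,"spin":0,"fingers":0.0}
    - {"tx":0.009,"ty":0,"tz":0,"spin":0,"fingers":0.0}
    - {"tx":0.009,"ty":0,"tz":0,"spin":0,"fingers":0.0}
    - {"tx":0.009,"ty":0,"tz":0,"spin":0,"fingers":0.0}
    - {"tx":0.009,"ty":0,"tz":0,"spin":0,"fingers":0.0}
    - {"tx":0.0085,"ty":0,"tz":0,"spin":0,"fingers":0.0}
    - {"tx":0.004,"ty":0,"tz":0,"spin":0,"fingers":0.0}
    - {"tx":0,"ty":0,"tz":0,"spin":0,"fingers":0.0}
    - {"tx":0,"ty":0,"tz":0,"spin":0,"fingers":0.0}
    - {"tx":0,"ty":0,"tz":0,"spin":0,"fingers":0.0}

```text
clock: 12.55
eef_pos: [555.9, 46.1, 60.7]
tcp_rot: [-0.0, 0.998, -0.055, 0.0]
contact_force: [1.0, -0.5, 4.9]
opening: 0.233
```

```bash
python3 look.py 7
```

```text
12.55 [555.92616274  46.1095596   60.67499298] [ 1.01184393 -0.50374147  4.88360162]
```

View pics/top7.png

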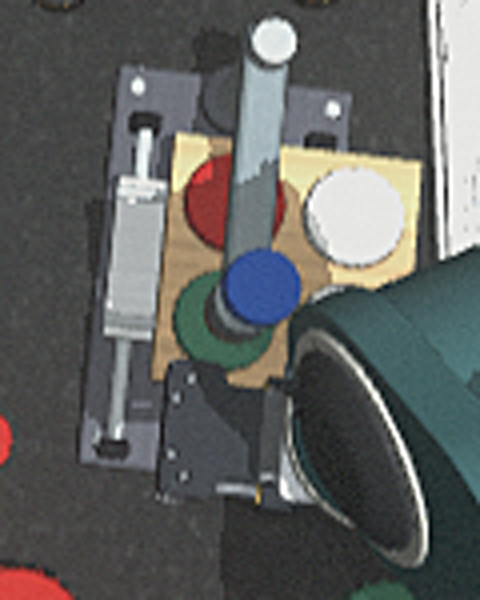

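View pics/side7.png

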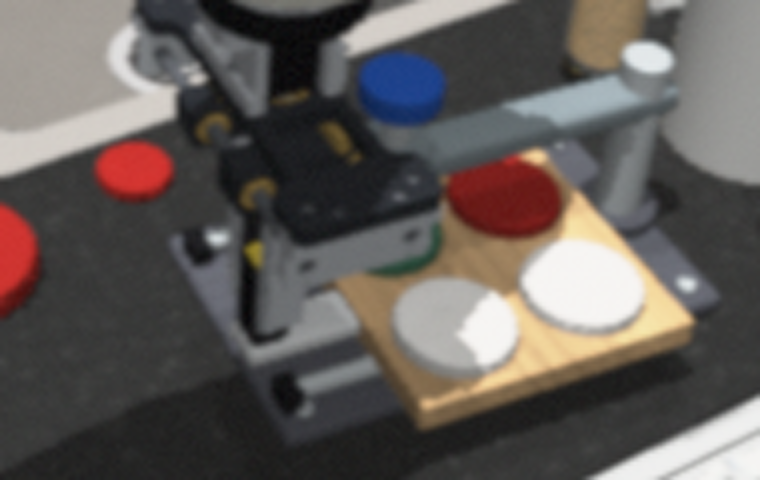

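carry_out:
  series:
    - {"tx":0,"ty":0,"tz":0,"spin":0,"fingers":0.03}
    - {"tx":0,"ty":0,"tz":0,"spin":0,"fingers":0.05}
    - {"tx":0,"ty":0,"tz":0,"spin":0,"fingers":0.05}
    - {"tx":0,"ty":0,"tz":0,"spin":0,"fingers":0.05}
    - {"tx":0,"ty":0,"tz":-0.02,"spin":0,"fingers":0.05}
    - {"tx":0,"ty":0,"tz":-0.03,"spin":0,"fingers":0.05}
    - {"tx":0,"ty":0,"tz":-0.03,"spin":0,"fingers":0.05}
    - {"tx":0,"ty":0,"tz":-0.03,"spin":0,"fingers":0.05}
    - {"tx":0,"ty":0,"tz":-0.02,"spin":0,"fingers":0.05}
    - {"tx":0,"ty":0,"tz":0,"spin":0,"fingers":0.0}
    - {"tx":0,"ty":0,"tz":0,"spin":0,"fingers":0.0}
    - {"tx":0,"ty":0,"tz":0,"spin":0,"fingers":0.0}

```text
clock: 13.7
eef_pos: [554.9, 46.0, 189.6]
tcp_rot: [0.0, 0.998, -0.055, -0.001]
contact_force: [0.5, -0.4, -0.5]
opening: 0.354
```

carry_out:
  series:
    - {"tx":0.02,"ty":-0.009,"tz":0,"spin":0,"fingers":0.0}
    - {"tx":0.02,"ty":-0.009,"tz":0,"spin":0,"fingers":0.0}
    - {"tx":0.02,"ty":-0.009,"tz":0,"spin":0,"fingers":0.0}
    - {"tx":0.0255,"ty":-0.0095,"tz":0,"spin":0,"fingers":0.0}
    - {"tx":0,"ty":0,"tz":0.02,"spin":0,"fingers":0.0}
    - {"tx":0,"ty":0,"tz":0.01,"spin":0,"fingers":0.0}
    - {"tx":0,"ty":0,"tz":0,"spin":0,"fingers":0.0}
    - {"tx":0,"ty":0,"tz":0,"spin":0,"fingers":0.0}

```text
clock: 14.37
eef_pos: [643.3, 72.9, 159.4]
tcp_rot: [0.0, 0.998, -0.055, -0.001]
contact_force: [0.3, -0.3, 1.2]
opening: 0.003
```

```bash
python3 look.py 8
```

```text
14.3667 [643.25104212  72.88054272 159.43489359] [ 0.29190418 -0.27103257  1.21537347]
```

View pics/side8.png

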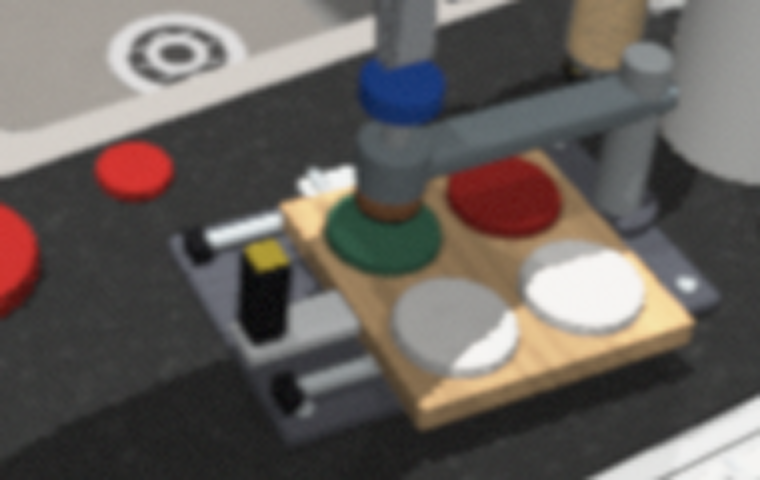

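View pics/wrist8.png

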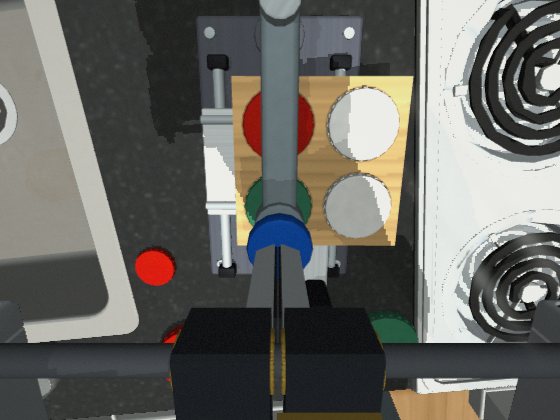

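Green sits exactly where red did in the side view (384,232), and the fingertips are on the knob. Press.

carry_out:
  series:
    - {"tx":0,"ty":0,"tz":0.006,"spin":0,"fingers":0.0}
    - {"tx":0,"ty":0,"tz":0.006,"spin":0,"fingers":0.0}
    - {"tx":0,"ty":0,"tz":0.006,"spin":0,"fingers":0.0}
    - {"tx":0,"ty":0,"tz":0.003,"spin":0,"fingers":0.0}
    - {"tx":0,"ty":0,"tz":0.002,"spin":0,"fingers":0.0}
    - {"tx":0,"ty":0,"tz":0.002,"spin":0,"fingers":0.0}
    - {"tx":0,"ty":0,"tz":0.001,"spin":0,"fingers":0.0}
    - {"tx":0,"ty":0,"tz":0,"spin":0,"fingers":0.0}
    - {"tx":0,"ty":0,"tz":0,"spin":0,"fingers":0.0}
    - {"tx":0,"ty":0,"tz":0,"spin":0,"fingers":0.0}

```text
clock: 15.35
eef_pos: [645.0, 73.1, 136.4]
tcp_rot: [0.0, 0.998, -0.055, 0.001]
contact_force: [-7.3, -3.1, 29.8]
opening: 0.006
```

carry_out:
  series:
    - {"tx":0,"ty":0,"tz":-0.006,"spin":0,"fingers":0.0}
    - {"tx":0,"ty":0,"tz":-0.01,"spin":0,"fingers":0.0}
    - {"tx":0,"ty":0,"tz":-0.02,"spin":0,"fingers":0.0}
    - {"tx":0,"ty":0,"tz":-0.02,"spin":0,"fingers":0.0}
    - {"tx":0,"ty":0,"tz":-0.03,"spin":0,"fingers":0.0}
    - {"tx":-0.04,"ty":0,"tz":0,"spin":0,"fingers":0.0}
    - {"tx":-0.04,"ty":0,"tz":0,"spin":0,"fingers":0.0}
    - {"tx":-0.04,"ty":0,"tz":0,"spin":0,"fingers":0.0}
    - {"tx":-0.04,"ty":0,"tz":0,"spin":0,"fingers":0.0}
    - {"tx":0,"ty":0,"tz":0,"spin":0,"fingers":0.0}
    - {"tx":0,"ty":0,"tz":0,"spin":0,"fingers":0.0}

```text
clock: 16.27
eef_pos: [484.0, 90.6, 220.9]
tcp_rot: [0.001, 0.999, -0.055, 0.0]
contact_force: [1.4, -0.1, 0.5]
opening: 0.005
```

```bash
python3 look.py 9
```

```text
16.2667 [484.00255436  90.5548175  220.91191625] [ 1.42528361 -0.11025017  0.53315935]
```

View pics/top9.png

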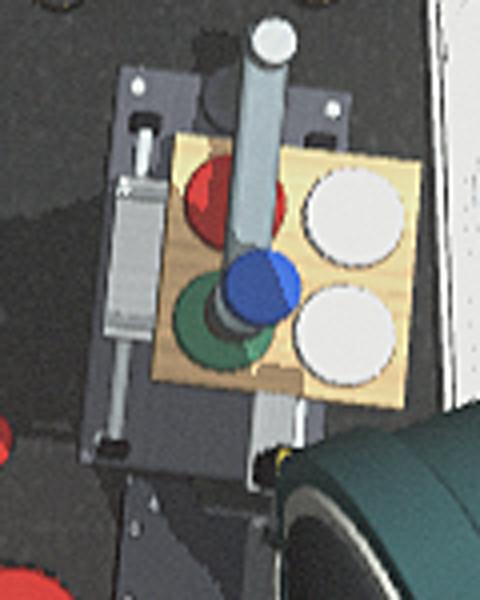

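View pics/side9.png

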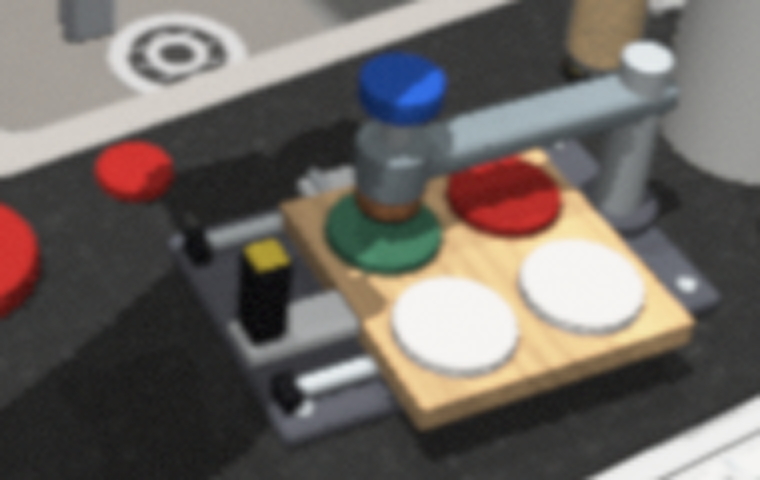

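```bash
python3 - <<'E' | tail -1
from refit import *
run([("top",k,T(*v)) for k,v in dict(wt=(355,217),wb=(346,334),g=(223.5,320),tl=(175,133),tr=(420,160),bl=(152,380),br=(403,409)).items()])
job.finish_job()
E
```

```text
the job is handed in; nothing more can be done
```

The job is handed in at about 16.3 s on the clock (limit 62 s). I saw no sign of a failure condition, but `finish_job` reports no verdict.

I slid the tray by its handle to put the red lid under the stamp, pressed the knob down and let it rise. Then I did the same for the green lid.

- **Red lid:** the press stopped at a knob height of 136.5 mm with 26.8 N at the wrist, about 19 N of it on the lid. The stamp came back up and the lids stayed flat.
- **Green lid:** the press stopped at 136.4 mm with 29.8 N, and the stamp rose again.
- **Centring:** before the red stamp, the top and wrist views and the arm's own travel put the tray within about 1.2 mm of target. The side camera alone read about 2 mm differently. For the green stamp, the lid sat at the same pixels red had held in both views.
- **Final pictures:** the stamp is up, the green lid is under it, and all four lids are flat in their pockets. The arm has moved clear of everything.

Two checks are weaker than I intended:

- **Final tray position:** I ran a last numeric fit in the same script that handed the job in, and its output was lost. The final state therefore rests on the pictures alone.
- **Salt and lemon:** I did not re-measure them at the end, but the arm never worked near either one.

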